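# Snug the adjustable wrench and tighten the gland nut

### The arm

A 6-joint arm with a two-finger parallel gripper is mounted at the origin on the work surface. World frame = base frame: x ahead of the robot, y to its left, z up, the work surface at z = 0. Lengths are in m, angles in rad, forces in N, time in s.
With the tool pointing down it reaches from about 0.375 to 0.975 m from the base axis. Payload 3.8 kg.
Tool frame: the origin (TCP) lies midway between the tips of the shut fingers; the grasp point (between the pads) lies 19 mm behind it; z points along the fingers, y is the line along which they close (so a half turn about z gives the same grasp; the last joint's range is limited). The gripper opens to 88 mm and grips with 3 to 60 N. Pads are 18 mm wide; open, the fingers measure 123 mm over their backs; the gripper's body (75 mm by 187 mm) begins 45 mm behind the grasp point.
Start: joints at [1.23, 0.264, 1.604, -0, 1.274, -0.037], TCP at [0.202, 0.644, 0.239] pointing down, gripper open.
Joint ranges: [-2.63, 2.63], [-0.94, 2.18], [0.31, 2.57], [-1.31, 4.45], [0, 2.66], [-2.55, 2.55]. Speed limits (rad/s): [2.57, 2.57, 3.14, 3.14, 3.14, 3.14].

### API

Orientations are given as a rotation vector (axis times angle).
In Python, from cell import manip, inverse_kinematics, cams, order gives the robot as it stands. Calls block until the motion is done:
- manip.move_pose(position, orientation): joint-space move of the TCP to a pose.
- manip.move_linear(position, rate=0.15, rot=None): straight line of the TCP; rot=None keeps the orientation; rate is the mean speed in m/s.
- manip.set_joints(angles): joint-space move.
- manip.set_gripper(opening, force=None): finger opening in m; force is the grip in N (None keeps the last); returns when the fingers have stopped.
- manip.dwell(seconds).
- inverse_kinematics(position, orientation): joint angles nearest the present ones, or None.
- manip.state(): the state.
- cams.capture(name): name is "side" or "top" or "wrist"; returns a dict with "image" (420x560x3 uint8, blue, green, red), "z_map" (420x560 float32, m along the optical axis (not along the pixel's ray), 0 where there is no reading), "intrinsics" (3x3 intrinsics, pixels), "k1" (the pictures are not rectified: a ray, as slopes to the right and down, at radius r is drawn at 1 + k1 r^2 times it, then the intrinsics apply), "position" and "orientation" of the camera in the world; the wrist camera has in their place "T_tool_cam" (4x4, takes a point from camera to tool coordinates, whose origin is the TCP and whose axes are the flange's). Camera axes: x right, y down, z forward; pixel columns grow to the right and rows downward; lengths in m; the calibration is good to about 2 mm. A picture is of the moment at which its call begins: read the wrist's pose just before it.
A pose or a line that the arm cannot do raises manip.IKError and nothing moves.
- order.close_job(): hands the job in, once; it reports no verdict.
The state is a dict: "clock": time; "joint_pos": joint angles; "joint_velocities": joint speeds; "tau": joint torques, N m; "tool_pos": TCP position; "tcp_rot": TCP orientation; "contact_force": force on the tool from outside, world axes, zero at the start; "moment": the same for the moment, N m; "gripper_width": finger opening in m.
Only numpy, scipy, OpenCV 4.12 (cv2) and the standard library are available. Lean on these libraries where they do the work, as an engineer would, in place of code of your own. Each camera call takes 0.05 s, during which the arm holds its last target. There are 200 camera calls.

### The job

The adjustable wrench has been left on the big brass nut of the gas manifold block with its jaws too wide. Roll the wrench's worm until the jaws close snugly on the nut, and only then swing the handle to tighten the nut by an eighth of a turn (45 degrees) clockwise seen from above, not by touching the nut itself. Leave the wrench lying on the nut, snug, and the other things where they are.

Things in the scene. Friction and masses are not known exactly. Their poses are not given: they have to be found in the camera images.
- block: dark grey manifold block, 150 x 150 x 30 mm, fixed to the bench; its origin is under its centre and its z axis is the nut's axis. Its top face is 30 mm above the bench. Two brass ports with steel tubes leave its +y side
- nut_mid (a point): middle of the brass hexagon nut that stands in the centre of the block's top: 36 mm across flats, 42 mm across corners, 20 mm high (from 30 to 50 mm above the bench), with a 16 mm thick steel stub rising 18 mm above it. The point is on its axis, half-way up
- nut (a joint): angle of the nut, rad: about 0 at the start, grows clockwise seen from above (tightening). It turns stiffly (about 0.2 N m, so about 2 N at the handle) and stays where it is left; 45 degrees is 0.785
- wrench_handle (a point): middle of the handle of the steel adjustable wrench: 200 mm long, 14 mm thick, 0.46 kg, loose, lying flat on the block with its jaws round the nut. 120 mm behind jaw_mid, half-way through the thickness. x axis along the wrench towards the jaws, z up. The handle is 24 mm wide (along y), 12 mm thick, from 60 mm behind to 30 mm ahead of this point, and overhangs the block
- jaw_mid (a point): point of the wrench on the nut's axis when the jaws are snug, half-way through its 14 mm thickness; axes as wrench_handle. The fixed jaw's face lies 18 mm towards +y of it, the throat 23 mm towards -x; the moving jaw is on the -y side and closes towards +y
- jaw (a joint): travel of the moving jaw, m: the opening is 43 mm minus this. It is snug, touching the nut from both sides, at 0.006 to 0.007; starts between 0 and 0.003. It moves only by the worm (self-locking, 1.5 mm per rad of worm)
- worm (a joint): angle of the worm, rad, grows as it closes the jaw. Rubbing its top from the handle towards the jaws closes the jaw, the other way opens it; 10 mm of rubbing turns it 1 rad. It needs about 2 N at its rim to turn and stays where it is left. A flat fingertip pressed on it with 5 to 10 N rolls it until the jaw is snug, then slips over it
- worm_top (a point): topmost point of the wrench's worm, half-way along it; axes as wrench_handle. The worm is a knurled steel roller 20 mm in diameter and 20 mm long, its axis along the wrench's y, in a window of the head, 46 mm behind jaw_mid, standing 7 mm above the head's face. It does not give when pressed
- cap: spare round brass cap, 26 mm across and 26 mm high, standing on a corner of the block (a bystander); origin under its centre
- tape: roll of clear tape lying flat, 90 mm across, 25 mm high (a bystander); origin under its centre
- driver: screwdriver with black handle, 200 mm long (a bystander); origin under its middle
- washbottle: white plastic bottle, 64 mm across, 160 mm high (a bystander); origin under its centre
- mug: white mug, 80 mm across, 90 mm high (a bystander); origin under its centre
- adapter: black power adapter, 110 x 55 x 32 mm (a bystander); origin under its centre
- partsbox: grey open parts tray, 140 x 100 x 35 mm (a bystander); origin under its centre
Things that resemble listed ones, but are neither listed nor needed, are in the scene too. What is shaped like the part that bears wrench_handle but orange or red is not meant.

How it is judged:
By the outcome, as a careful person would: the job done as asked, in the order asked, and still so for the second after the job is handed in, with the robot touching nothing.
It also fails if it takes over 51 s, if anything falls off the work surface, if the arm or the gripper's body presses on something with over 40 N, if the wrist force passes 120 N, or if a joint passes its speed limit or range.

## Working session

There is one attempt and no reset: what is moved stays moved. The work goes in short steps, each a Python script; the robot and the scene stay as the last script left them, time stands still between calls to the robot, and variables do not carry over. Pictures are saved under pics/ and viewed, on a budget of 10 in all, crops included, one or two more only if the job needs it, and the job is handed in when it is done.

```bash
mkdir -p pics; ls; python3 - <<'E'
from cell import manip,cams
import cv2
for n in ("side","top"):
    c=cams.capture(n); cv2.imwrite(f"pics/{n}0.png",c["image"]); print(n,c["position"],c["orientation"],c["intrinsics"],c["k1"])
s=manip.state(); print(s["clock"],s["contact_force"],s["tcp_rot"])
E
```

```text
pics
side [ 0.18538686 -0.84199002  0.82546353] [-2.27284574  0.34066591 -0.17237624] [[401.9753442    0.         273.15995465]
 [  0.         401.9753442  212.08836101]
 [  0.           0.           1.        ]] -0.02308281480658282
top [0.18594124 0.02056808 1.57556893] [-2.13792324  2.11872416 -0.19712727] [[506.40199399   0.         279.17477575]
 [  0.         506.40199399 212.39894203]
 [  0.           0.           1.        ]] -0.007398673844200116
0.1 [ 0.00994117  0.39194942 -0.71460102] [-0.47526452 -3.10503758  0.00310921]
```

View pics/top0.png

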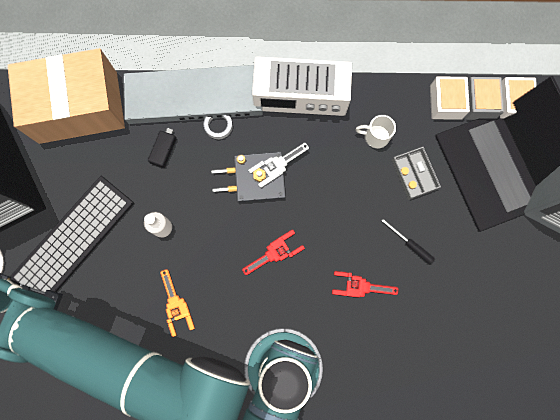

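View pics/side0.png

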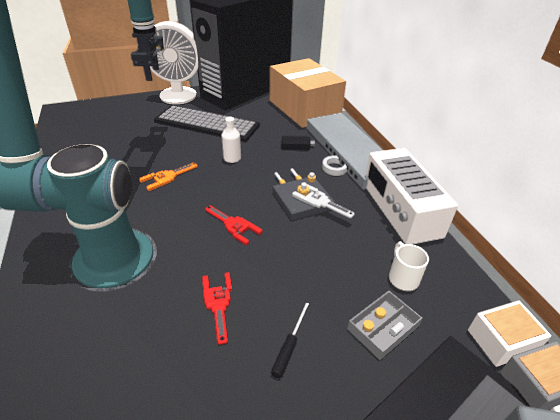

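The top view shows the manifold block at about (260,177), the nut at (260,174) and the white/steel wrench handle running to (306,147). The orange and red ones are decoys. I'll cast rays onto planes, then look from close by.

```bash
cat > h.py <<'E'
import numpy as np, cv2
from scipy.spatial.transform import Rotation as R
from cell import manip, cams, order, inverse_kinematics
def cap(n):
    s=manip.state(); c=cams.capture(n)
    if n=="wrist":
        T=np.eye(4); T[:3,:3]=R.from_rotvec(s["tcp_rot"]).as_matrix(); T[:3,3]=s["tool_pos"]; T=T@c["T_tool_cam"]
    else:
        T=np.eye(4); o=np.array(c["orientation"]); T[:3,:3]=R.from_rotvec(o).as_matrix(); T[:3,3]=c["position"]
    c["T"]=T; return c
def dist(c): return np.array([c["k1"],0,0,0,0.])
def ray(c,uv,z):
    "pixels -> world points on the plane at height z"
    uv=np.array(uv,float).reshape(-1,1,2)
    p=cv2.undistortPoints(uv,c["intrinsics"],dist(c))[:,0]
    d=np.c_[p,np.ones(len(p))]@c["T"][:3,:3].T; o=c["T"][:3,3]
    return o+d*((z-o[2])/d[:,2])[:,None]
def proj(c,P):
    Ti=np.linalg.inv(c["T"]); r,_=cv2.Rodrigues(Ti[:3,:3])
    return cv2.projectPoints(np.array(P,float).reshape(-1,1,3),r,Ti[:3,3],c["intrinsics"],dist(c))[0][:,0]
def down(yaw):
    "tool z down; tool y axis (closing line) at angle yaw in world xy"
    y=np.array([np.cos(yaw),np.sin(yaw),0]); z=np.array([0,0,-1.]); x=np.cross(y,z)
    return R.from_matrix(np.c_[x,y,z]).as_rotvec()
E
python3 - <<'E'
from h import *
c=cap("top")
print(ray(c,[(236,153),(283,153),(285,199),(238,203),(260,174),(306,147),(241,159)],0.04).round(3))
m=R.from_rotvec(manip.state()["tcp_rot"]).as_matrix(); print(m.round(2)); w=cams.capture("wrist"); print(w["T_tool_cam"].round(3), w["intrinsics"].round(0))
b=ray(c,[(260,176)],.03)[0]
for yaw in np.radians(np.arange(-180,180,30)):
    q=inverse_kinematics(np.array([b[0]-.03,b[1]-.02,.3]),down(yaw)); print(round(np.degrees(yaw)), None if q is None else np.round(q,2))
E
```

```text
[[ 0.656  0.154  0.04 ]
 [ 0.657  0.006  0.04 ]
 [ 0.509 -0.002  0.04 ]
 [ 0.495  0.144  0.04 ]
 [ 0.588  0.077  0.04 ]
 [ 0.678 -0.067  0.04 ]
 [ 0.636  0.137  0.04 ]]
[[-0.95  0.3  -0.  ]
 [ 0.3   0.95 -0.  ]
 [ 0.   -0.   -1.  ]]
[[-0.    -0.965 -0.261  0.067]
 [ 1.    -0.     0.001  0.001]
 [-0.001 -0.261  0.965 -0.145]
 [ 0.     0.     0.     1.   ]] [[349.   0. 276.]
 [  0. 349. 214.]
 [  0.   0.   1.]]
-180 None
-150 None
-120 [ 0.06  0.01  1.78 -0.    1.35  2.15]
-90 [ 0.06  0.01  1.78 -0.    1.35  1.63]
-60 [ 0.06  0.01  1.78 -0.    1.35  1.11]
-30 [0.06 0.01 1.78 0.   1.35 0.58]
0 [ 0.06  0.01  1.78 -0.    1.35  0.06]
30 [ 0.06  0.01  1.78  0.    1.35 -0.47]
60 [ 0.06  0.01  1.78 -0.    1.35 -0.99]
90 [ 0.06  0.01  1.78 -0.    1.35 -1.51]
120 [ 0.06  0.01  1.78 -0.    1.35 -2.04]
150 None
```

```bash
python3 - <<'E'
from h import *
c=cap("top"); print("toaster",ray(c,[(254,110),(349,114)],0.0).round(3))
manip.move_pose([.615,.04,.18],down(np.radians(32)))
w=cap("wrist"); cv2.imwrite("pics/w1.png",w["image"]); np.savez("w1.npz",**{k:w[k] for k in("image","z_map","intrinsics","k1","T")})
s=manip.state(); print(s["clock"],s["tool_pos"],s["contact_force"])
E
```

```text
toaster [[ 0.815  0.102  0.   ]
 [ 0.805 -0.211  0.   ]]
2.9 [0.61503256 0.04093937 0.18009215] [ 0.08533617 -0.43326209 -0.47507016]
```

View pics/w1.png

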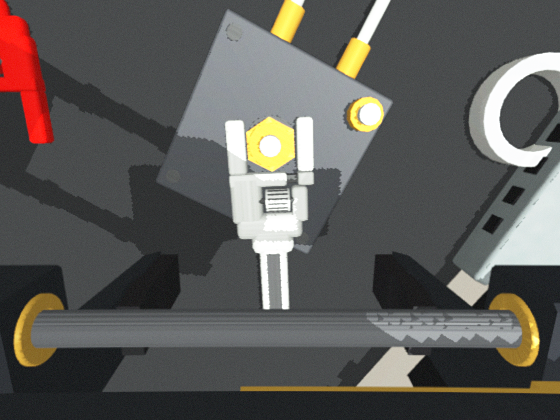

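```bash
python3 - <<'E'
from h import *
w=dict(np.load("w1.npz")); im=w["image"]; w["k1"]=float(w["k1"])
cv2.imwrite("pics/w1c.png",cv2.resize(im[105:305,200:340],None,fx=3,fy=3,interpolation=cv2.INTER_CUBIC)[:600])
hsv=cv2.cvtColor(im,cv2.COLOR_BGR2HSV); m=cv2.inRange(hsv,(18,120,100),(35,255,255)); m[:,:238]=0;m[:,300:]=0;m[:105]=0;m[180:]=0
ct=max(cv2.findContours(m,cv2.RETR_EXTERNAL,cv2.CHAIN_APPROX_NONE)[0],key=cv2.contourArea); h=cv2.convexHull(ct)
P=ray(w,h[:,0],.05)[:,:2]; (cx,cy),r=cv2.minEnclosingCircle(P.astype(np.float32)); print("nut",cx,cy,r)
Ph=(P-[cx,cy]); print(np.c_[np.degrees(np.arctan2(Ph[:,1],Ph[:,0])),np.hypot(*Ph.T)*1000].round(1)[np.hypot(*Ph.T)>.0195])
print("block",ray(w,[(228,10),(392,101),(158,181),(309,251)],.03).round(4))
print("stub",ray(w,[(270,146)],.068).round(4),"worm",ray(w,[(278,200.5)],.051).round(4))
print("handle",ray(w,[(274,262),(274.5,300)],.043).round(4))
for u,v in[(270,146),(278,200),(262,280),(235,150)]: print(w["z_map"][v,u])
E
```

```text
nut 0.5860713124275208 0.08039313554763794 0.02080511674284935
[[ 122.3   20.2]
 [ 115.6   19.6]
 [  72.3   19.9]
 [   5.9   20.7]
 [-116.5   20.5]
 [-174.1   20.7]
 [-178.8   20.7]
 [ 178.3   20.4]
 [ 135.5   20. ]
 [ 128.7   20.4]]
block [[0.5071 0.1469 0.03  ]
 [0.6512 0.1605 0.03  ]
 [0.5213 0.0026 0.03  ]
 [0.6657 0.0178 0.03  ]]
stub [[0.5859 0.081  0.068 ]] worm [[0.6145 0.0465 0.051 ]]
handle [[ 0.6418 -0.0033  0.043 ]
 [ 0.6615 -0.0342  0.043 ]]
0.25363111
0.28352723
0.31273526
0.27904537
```

View pics/w1c.png

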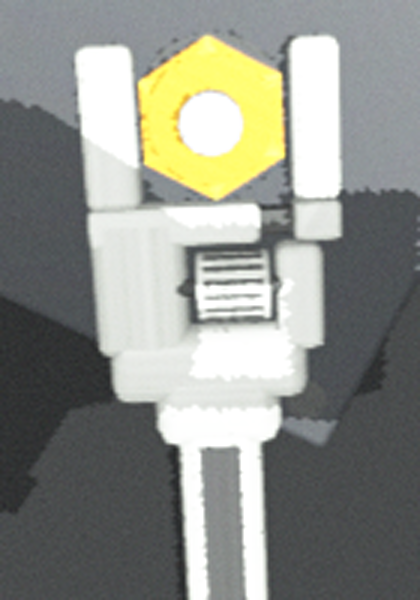

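Nut at (0.586, 0.080), which agrees with the block's centre. The wrench axis lies at about -57°, the jaws are open round the nut, and the worm is at crop (233,285), i.e. (0.6145, 0.0465). Now I'll touch the worm with shut fingertips and rub it.

```bash
cat >> h.py <<'E'
ax=np.radians(123); EX=np.array([np.cos(ax),np.sin(ax),0])   # wrench x
WT=np.array([.6145,.0465,.051])
def F(n=4):
    f=[]
    for _ in range(n): f.append(manip.state()["contact_force"]); manip.dwell(.01)
    return np.mean(f,0)
E
python3 - <<'E'
from h import *
manip.set_gripper(0.0,20)
manip.move_pose(WT-.010*EX+[0,0,.012],down(np.radians(-57)))
f0=F(); print(f0,manip.state()["clock"])
z=.058
while z>.044:
    manip.move_linear(np.r_[(WT-.010*EX)[:2],z],rate=.03); f=F()-f0
    print(round(z,4),f.round(1),np.round(manip.state()["tool_pos"],4)[2])
    if f[2]>5: break
    z-=.001 if f[2]<1 else .0005
print(manip.state()["clock"])
E
```

```text
[ 0.3475549  -0.65886473  0.2403301 ] 5.6167
0.058 [-0.5  0.  -0. ] 0.0578
0.057 [-0.1  0.8 -0.7] 0.057
0.056 [-0.8  0.4  0.2] 0.0559
0.055 [-0.7  0.4 -0.2] 0.0549
0.054 [-0.3  0.6 -0.4] 0.0539
0.053 [-0.5  0.7 -0.3] 0.0529
0.052 [-0.2  0.6 -0.1] 0.0519
0.051 [-1.3  0.7  2.6] 0.0514
0.0505 [-2.1  0.8  5.8] 0.0513
8.2333
```

```bash
cat >> h.py <<'E'
F0=np.array([.2,-.2,.1])
def stroke(zc,s0,s1,n=4,rate=.03,touch=True):
    P=lambda s,z: np.r_[(WT+s*EX)[:2],z]
    if touch:
        manip.move_linear(P(s0,.055),rate=.1); manip.move_linear(P(s0,zc),rate=.03)
    for s in np.linspace(s0,s1,n+1)[1:]:
        manip.move_linear(P(s,zc),rate=rate); f=manip.state()["contact_force"]-F0
        print("s",round(s,4),"fz %.1f fax %.1f flat %.1f"%(f[2],f@EX,f@[-EX[1],EX[0],0]))
    manip.move_linear(P(s1,.056),rate=.05)
E
python3 - <<'E'
from h import *
stroke(.0502,-.010,.006,touch=False)
stroke(.0502,-.014,.006)
P=WT+.006*EX; manip.move_linear([P[0],P[1],.09]); 
manip.move_pose([.615,.04,.15],down(np.radians(32)))
w=cap("wrist"); cv2.imwrite("pics/w2.png",cv2.resize(w["image"][60:300,180:360],None,fx=2.5,fy=2.5,interpolation=cv2.INTER_CUBIC)); print(manip.state()["clock"])
E
```

```text
s -0.006 fz 5.8 fax -0.4 flat 2.7
s -0.002 fz 6.4 fax -2.2 flat 1.6
s 0.002 fz 6.2 fax -1.2 flat 1.0
s 0.006 fz 5.8 fax -0.4 flat 1.4
s -0.009 fz 6.0 fax -1.6 flat 2.4
s -0.004 fz 6.5 fax -1.8 flat 0.7
s 0.001 fz 5.5 fax -1.1 flat -0.4
s 0.006 fz 5.7 fax -1.5 flat -0.1
13.65
```

View pics/w2.png

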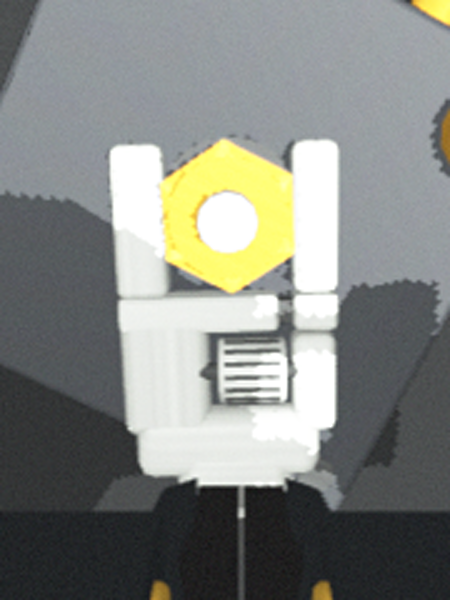

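The jaws are now nearly on the nut: the faces sit at about zoomed x=163 and 293, against nut flats at about 161 and 293. I'll do more strokes until the worm slips, which should show as a higher axial force.

```bash
python3 - <<'E'
from h import *
P=WT-.014*EX
manip.move_pose([P[0],P[1],.062],down(np.radians(-57)))
stroke(.0501,-.014,.006,n=3,rate=.04)
stroke(.0500,-.014,.006,n=3,rate=.04)
P=WT+.006*EX; manip.move_linear([P[0],P[1],.08],rate=.2)
manip.move_pose([.615,.04,.15],down(np.radians(32)))
w=cap("wrist"); cv2.imwrite("pics/w3.png",cv2.resize(w["image"][60:300,180:360],None,fx=2.5,fy=2.5,interpolation=cv2.INTER_CUBIC)); print(manip.state()["clock"])
np.savez("w3.npz",**{k:w[k] for k in("image","z_map","intrinsics","k1","T")})
E
```

```text
s -0.0073 fz 5.7 fax -3.2 flat 0.2
s -0.0007 fz 6.5 fax -2.6 flat -0.5
s 0.006 fz 5.8 fax -2.5 flat -0.1
s -0.0073 fz 4.6 fax -3.3 flat -0.2
s -0.0007 fz 6.5 fax -3.1 flat -0.1
s 0.006 fz 6.0 fax -2.5 flat -0.0
20.4167
```

View pics/w3.png

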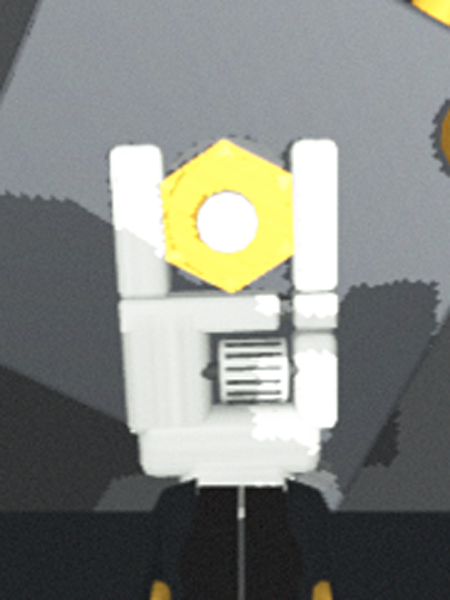

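The picture is unchanged and the rubbing force rose from about 1.5 N to 3 N, so the worm slips and the jaws are snug. Now I'll grip the handle gently and swing it.

```bash
cat >> h.py <<'E'
NUT=np.array([.5862,.0808])
def hexang(w,zt=.05):
    "nut angle mod 60 deg (world), length-weighted over hexagon edges"
    hsv=cv2.cvtColor(w["image"],cv2.COLOR_BGR2HSV); m=cv2.inRange(hsv,(18,120,90),(35,255,255))
    c0=proj(w,[[*NUT,zt]])[0]; r=np.linalg.norm(proj(w,[[NUT[0]+.025,NUT[1],zt]])[0]-c0)
    k=np.zeros_like(m); cv2.circle(k,tuple(int(round(v)) for v in c0),int(r),255,-1); m&=k
    P=ray(w,np.argwhere(m)[:,::-1],zt)[:,:2]-NUT
    h=cv2.convexHull((P*1e4).astype(np.float32))[:,0]; e=np.roll(h,-1,0)-h; L=np.hypot(*e.T)
    a=np.arctan2(e[:,1],e[:,0]); return np.degrees(np.angle((L**2*np.exp(6j*a)).sum())/6)%60, P.mean(0)*1e3
def hp(az,r=.14,z=.024):
    return np.r_[NUT+r*np.array([np.cos(az),np.sin(az)]),z]
E
python3 - <<'E'
from h import *
for n in("w1","w3"):
    w=dict(np.load(n+".npz")); w["k1"]=float(w["k1"]); print(n,hexang(w))
a0=np.radians(-57)
manip.set_gripper(.05,10)
manip.move_pose(hp(a0,z=.09),down(a0+np.pi/2))
f0=F(2)
manip.move_linear(hp(a0),rate=.12); print((F(2)-f0).round(1))
manip.set_gripper(0.0,10); s=manip.state(); print(s["gripper_width"],(F(2)-f0).round(1),s["clock"])
E
```

```text
w1 (np.float32(5.2680664), array([-0.99700838,  0.27029196]))
w3 (np.float32(5.8440237), array([-0.96341829,  0.14264917]))
[0.7 0.2 0. ]
0.023636857179150848 [0.1 0.1 2.7] 23.0167
```

```bash
cat >> h.py <<'E'
def arc(d0,d1,step=7.5,rate=.07):
    n=max(1,int(np.ceil(abs(d1-d0)/step)))
    for d in np.linspace(d0,d1,n+1)[1:]:
        a=np.radians(d); manip.move_linear(hp(a),rate=rate,rot=down(a+np.pi/2))
        s=manip.state(); u=np.array([np.cos(a),np.sin(a),0]); f=s["contact_force"]
        print(round(d,1),"rad %.1f tan %.1f z %.1f"%(f@u,f@[-u[1],u[0],0],f[2]),"t",s["clock"])
E
python3 - <<'E'
from h import *
arc(-57,-102)
w=cap("wrist"); print(hexang(w)); cv2.imwrite("pics/w4.png",w["image"]); print(manip.state()["gripper_width"])
t=cap("top"); cv2.imwrite("pics/t4.png",cv2.resize(t["image"][120:230,200:340],None,fx=4,fy=4))
E
```

```text
-64.5 rad 1.3 tan -2.0 z 3.8 t 23.4417
-72.0 rad 3.2 tan -1.4 z 4.9 t 23.85
-79.5 rad 4.1 tan -0.2 z 5.5 t 24.2583
-87.0 rad 4.9 tan 0.2 z 5.8 t 24.6667
-94.5 rad 4.7 tan 1.4 z 5.4 t 25.075
-102.0 rad 5.9 tan 2.3 z 5.8 t 25.4833Traceback (most recent call last):
  File "<stdin>", line 3, in <module>
  File "h.py", line 46, in hexang
    P=ray(w,np.argwhere(m)[:,::-1],zt)[:,:2]-NUT
      ~~~^^^^^^^^^^^^^^^^^^^^^^^^^^^^^
  File "h.py", line 15, in ray
    p=cv2.undistortPoints(uv,c["intrinsics"],dist(c))[:,0]
      ~~~~~~~~~~~~~~~~~~~^^^^^^^^^^^^^^^^^^^^^^^^^^^^
cv2.error: OpenCV(4.12.0) /io/opencv/modules/calib3d/src/undistort.dispatch.cpp:347: error: (-215:Assertion failed) CV_IS_MAT(_src) && CV_IS_MAT(_dst) && (_src->rows == 1 || _src->cols == 1) && (_dst->rows == 1 || _dst->cols == 1) && _src->cols + _src->rows - 1 == _dst->rows + _dst->cols - 1 && (CV_MAT_TYPE(_src->type) == CV_32FC2 || CV_MAT_TYPE(_src->type) == CV_64FC2) && (CV_MAT_TYPE(_dst->type) == CV_32FC2 || CV_MAT_TYPE(_dst->type) == CV_64FC2) in function 'cvUndistortPointsInternal'
```

```bash
python3 - <<'E'
from h import *
manip.set_gripper(.05,10); a=np.radians(-102)
manip.move_linear(hp(a,z=.15),rate=.2)
manip.move_pose([.59,.04,.16],down(np.radians(-12)))
w=cap("wrist"); print(hexang(w)); np.savez("w5.npz",**{k:w[k] for k in("image","z_map","intrinsics","k1","T")})
cv2.imwrite("pics/w5.png",w["image"]); print(manip.state()["clock"])
E
```

```text
(np.float32(19.931986), array([-0.03446652,  0.91131252]))
27.4167
```

View pics/w5.png

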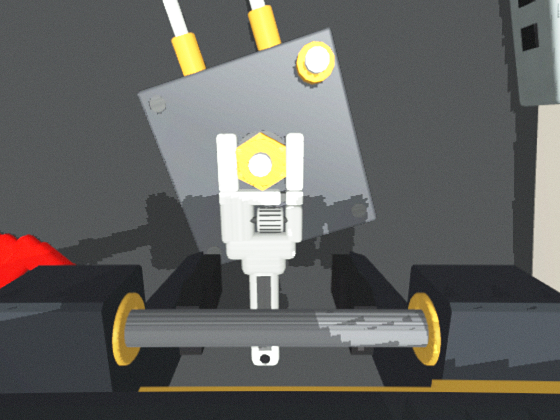

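```bash
python3 - <<'E'
from h import *
print(manip.state()["contact_force"].round(1) if hasattr(manip.state()["contact_force"],'round') else manip.state()["contact_force"])
order.close_job()
E
```

```text
[0.5 0.3 0.8]
the job is handed in; nothing more can be done
```

The wrench was closed snugly on the nut and the nut then tightened by about 45° clockwise. I handed the job in at about 27.5 s on the robot's clock, and it reports no verdict.

- **Closing the jaws:** I rolled the worm with shut fingertips at about 6 N, four strokes in all. Over the last two strokes the rubbing force rose from about 1.5 N to 3 N and the jaws stayed put in the picture, so the worm was slipping on snug jaws.
- **Tightening:** I then gripped the handle at 10 N, swung it 45° clockwise, released it and backed away. The resistance was about 2 N at the end of the swing.
- **Last check:** The outline of the nut's flats went from about 5.3–5.8° to 19.9° (it repeats every 60°), which means a turn of about 45.3–45.9°. The last wrist picture shows the wrench lying on the nut with the jaws against both flats. The gripper was clear of everything.
- **Not checked or failed:**
    - One nut-angle reading failed because the nut was out of view while I held the handle. I repeated it after letting go.
    - I judged the final snugness by eye and did not measure it.
    - The last picture shows the cap still on its corner. I did not look again at the bystanders away from the block, but the arm went nowhere near them.

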